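# Tip the parts tray to its picking end

### The arm

A 6-joint arm with a two-finger parallel gripper is mounted at the origin on the work surface. World frame = base frame: x ahead of the robot, y to its left, z up, the work surface at z = 0. Lengths are in m, angles in rad, forces in N, time in s.
With the tool pointing down it reaches from about 0.225 to 0.875 m from the base axis. Payload 3.4 kg.
Tool frame: the origin (TCP) lies on the mounting face of the last link; the fingertips stand 173 mm ahead of it and the grasp point (between the pads) lies 155 mm ahead of it; y points along the fingers, x is the direction in which the jaws open and shut, and the axes are right-handed (so a half turn about y gives the same grasp; the last joint's range is limited). The gripper opens to 85 mm and grips with 20 to 120 N. Pads are 22 mm wide; open, the fingers measure 114 mm over their backs; the gripper's body (76 mm by 85 mm) begins 54 mm behind the grasp point. The pads swing forward as they close: fully open they stand 13 mm farther back than shut.
Start: joints at [-1.327, 0.276, 1.505, -0, 1.361, -0.121], TCP at [0.205, -0.537, 0.405] pointing down, gripper open.
Joint ranges: [-2.89, 2.89], [-0.75, 2.08], [0.22, 2.7], [-1.18, 4.32], [0.11, 2.71], [-2.7, 2.7]. Speed limits (rad/s): [2.57, 2.57, 3.14, 3.14, 3.14, 3.14].

### API

Orientations are given as a unit quaternion [w, x, y, z].
In Python, from rig import manip, vision, ticket gives the robot as it stands.
- The arm moves only by the tool arm_command, never from a script. Its argument "increments" is one flat list of numbers, 7 for each row, row after row: the turn, a rotation vector about the tool's x, y, z in rad, then the shift along the tool's x, y, z in cm, then the closure, from 0 (fully open) to 1 (shut). In form: [wx, wy, wz, tx, ty, tz, hand, wx, wy, wz, tx, ty, tz, hand, ...]. A call has 1 to 8 rows; each row shifts and turns the commanded pose from where the row before left it, along the tool's axes as they then stand; what a row does not reach is not made up. A row lasts 1/8 s, in which the tool goes at most 62.5 mm and 10.7 degrees, less where a joint would pass 70% of its speed; a pose out of reach is approached as far as the arm can. A call is refused whole if a number of a shift passes 6.25 or a number of a turn 0.188, either way. A call with a gripper value outside its range is refused whole. The fingers move at their own pace and stop on an object; "grip_force" is the grip in N (left out, the last holds). Time passes only in rows, so rows that do not move let the fingers close. It gives the time, the measured TCP pose, the force and the opening at its end, in the units of the state.
- manip.get_state(): the state, without advancing time (a new reading comes with each control period).
- vision.get_image(name): name is "side" or "top"; returns the picture (420x560x3 uint8, red, green, blue); there is no depth.
- vision.camera_params(name): a dict with "vfov" (degrees; the focal length in pixels is half the picture's height over the tangent of half this angle, whatever the lens; pixels are square), "cx", "cy" (the principal point, pixels), "distortion" ([k1, k2, p1, p2, k3] as OpenCV has them; the pictures are not rectified), "R" (3x3) and "t" (3): a world point X has camera coordinates R X + t. Camera axes: x right, y down, z forward; pixel columns grow to the right and rows downward; lengths in m; the calibration is good to about 2 mm. A picture is of the moment at which its call begins. camera_params takes no time and is no camera call.
- ticket.sign_off(): hands the job in, once; it reports no verdict.
The state is a dict: "clock": time; "qpos": joint angles; "qd": joint speeds; "effort": joint torques, N m; "position": TCP position; "ee_rot": TCP orientation; "contact_force": force on the tool from outside, world axes, zero at the start; "moment": the same for the moment, N m; "width": finger opening in m.
Only numpy, scipy, OpenCV 4.12 (cv2) and the standard library are available. Lean on these libraries where they do the work, as an engineer would, in place of code of your own. Each camera call takes 0.05 s, during which the arm holds its last target.

### The job

Draw the wooden chock out from under the lip end of the hinged parts tray and leave it standing on the bench, clear of the tray. Then press the tray's lip down onto the rubber-topped stop and keep it pressed there, gently but positively (a push of about 10 N, never over 20 N), for a good second after all three metal parts have slid right down against the wall at the lip end. Ease the tray back up to level without letting it fly back, and leave it; do not disturb the stop or the other things on the bench.

Things in the scene. Friction and masses are not known exactly. Their poses are not given: they have to be found in the camera images.
- stand: The tray's fixed stand: steel foot plate 200 x 224 mm, 6 mm thick, with two grey cheeks (107 mm high) that carry the hinge. Origin on the bench under the middle of the hinge; x along the hinge, -y to the tray's lip end; hinge line 95 mm above the origin. The bench beyond the lip end is free along -y to 350 mm from the origin, 70 mm either side.
- tray: Steel tray 166 mm wide (x), 274 mm long (y), walls 34 mm high, 4 mm thick, 4 mm floor, three lanes lengthwise (dividers 10 mm above the floor). Origin on the hinge line, mid-floor underside; x along the hinge, -y to the lip end, z out of the tray; end walls' inner faces at y = +-133 mm. Counterweight under the +y end. Tipped onto the stop, the parts slide by themselves.
- tray_tilt (a joint): Tilt of the tray in rad: 0 level (its rest), growing as the lip end goes down. It meets the stop between 0.36 and 0.52 rad, depending on where the stop stands. The counterweight brings it back up to level, parts or not, and it flies up if let go suddenly; pressing the lip down takes about 1 to 7 N before the stop is met.
- tray_mid (a point): Middle of the tray's floor, upper side (4 mm above the hinge line); axes as the tray.
- tray_lip (a point): Middle of the upper side of the flat lip, the place to press: a flange 166 mm wide (x) and 32 mm deep (y), 4 mm thick, folded outward from the top of the lip-end wall. In the tray's frame at y = -153 mm, z = 34 mm; axes as the tray.
- stop: Heavy loose steel block with a rubber top, 55 x 40 mm, some 40 to 50 mm high, standing on the stand's foot plate under the lip half of the tray. Origin under its centre. The tray's underside comes down on its outer upper edge. Where exactly the tray meets it has to be felt. It must stay where it stands (within 12 mm).
- chock: Loose wooden chock, 0.22 kg, on the bench under the lip end: foot 50 x 125 x 14 mm, long in its y; a post 50 x 26 mm, 92 mm high, at its +y end reaches under the tray floor (3 mm play) and blocks it; an upright grip tab at its -y end, outside the tray. Origin under the foot's middle. Slide it out along its -y; no lifting before the post is out from under the lip (50 mm).
- chock_grip (a point): On the axis of the chock's upright grip tab, 110 mm above the bench; tab 22 mm (chock's x) by 20 mm (y), top 136 mm above the bench.
- chock_post (a point): Centre of the chock's post, 46 mm above the bench.
- ring: Metal ring 40 mm across, 14 mm high, lying flat in one of the lanes. Origin under its centre.
- nut: Hexagon nut 41 mm over corners, 16 mm high, lying flat in another lane. Origin under its centre.
- bush: Flanged bush, flange 40 mm across and 7 mm thick, 26 mm high, standing on its flange in the third lane. Origin under its centre.
- wrench: Bystander, leave alone: open-ended wrench 190 mm long lying on the bench. Origin at its underside.
- spraycan: Bystander, leave alone: grey spray can, 58 mm across, 160 mm tall. Origin at its underside.
- disc: Bystander, leave alone: brake disc 210 mm across lying flat. Origin at its underside.
- gear: Bystander, leave alone: toothed gear 80 mm across lying flat. Origin at its underside.
- crate: Bystander, leave alone: small open red plastic crate 140 x 110 x 80 mm. Origin at its underside.
- carton: Bystander, leave alone: cardboard box 70 x 90 x 60 mm. Origin at its underside.
- bolt: Bystander, leave alone: big bolt 85 mm long lying on the bench. Origin at its underside.
Mind the look-alikes: they are no part of the job. Leave any pink or yellow look-alike of the nut alone.

How it is judged:
By the outcome, as a careful person would: the job done as asked, in the order asked, and still so for the second after the job is handed in, with the robot touching nothing.
It also fails if it takes over 72 s, if anything falls off the work surface, if the arm or the gripper's body presses on something with over 40 N, if the wrist force passes 120 N, or if a joint passes its speed limit or range.

## Working session

There is one attempt and no reset: what is moved stays moved. The work goes in short steps, Python scripts to look and compute and a tool call to move; the robot and the scene stay as the last step left them, time stands still between calls to the robot, and variables do not carry over. Pictures are saved under pics/ and viewed, and the job is handed in when it is done.

Besides the shell and the picture viewer there is one more tool, called after ">>>" as name(argument=value, ...) on one line, values as JSON. arm_command: Moves the arm, as the interface text tells. Its arguments: {"type":"object","properties":{"increments":{"type":"array"},"grip_force":{"type":"number"}},"required":["increments"]}

```bash
mkdir -p pics
python3 - <<'E'
from rig import manip, vision
import cv2
s=manip.get_state()
for k in s: print(k,s[k])
for n in("side","top"):
    im=vision.get_image(n); cv2.imwrite(f"pics/{n}0.png",im[:,:,::-1])
    p=vision.camera_params(n); print(n,p)
E
ls
```

```text
clock 0.0
qpos [-1.32700596e+00  2.76608213e-01  1.50615047e+00  1.01926506e-05
  1.36071635e+00 -1.20981733e-01]
qd [ 0.00022398  0.00157327  0.00107125 -0.00078399 -0.0002749   0.00140452]
effort [-1.95561108e-03 -4.16784847e+01 -2.45806342e+01 -3.38315822e-04
  1.11439734e-02  1.01265402e-05]
position [ 0.205077   -0.53695234  0.40382498]
ee_rot [ 0.58283792 -0.58195098  0.40151528 -0.40052277]
contact_force [-0.93928893 -0.7305223  -0.73598032]
moment [-0.02499742 -0.05476619  0.04892169]
width 0.08544754863861799
side {'vfov': 56.76148935549854, 'cx': 283.1480034145189, 'cy': 214.04996104538537, 'distortion': array([-0.07306476,  0.        ,  0.        ,  0.        ,  0.        ]), 'R': array([[-0.95141417, -0.30743237,  0.01721665],
       [-0.24473515,  0.72108527, -0.64818264],
       [ 0.18685766, -0.62090367, -0.76129025]]), 't': array([0.5772688 , 0.12394367, 0.80875854])}
top {'vfov': 50.98626395187419, 'cx': 277.48727098562705, 'cy': 207.50853321334472, 'distortion': array([-0.12492745,  0.        ,  0.        ,  0.        ,  0.        ]), 'R': array([[ 1.31229158e-01, -9.91351753e-01,  7.81263131e-04],
       [-9.67283534e-01, -1.28215674e-01, -2.18913925e-01],
       [ 2.17120874e-01,  2.79721871e-02, -9.75743861e-01]]), 't': array([0.03026032, 0.61059661, 0.85848608])}
pics
```

View pics/side0.png

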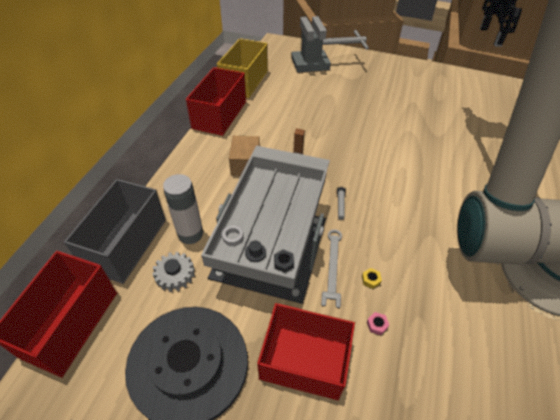

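View pics/top0.png

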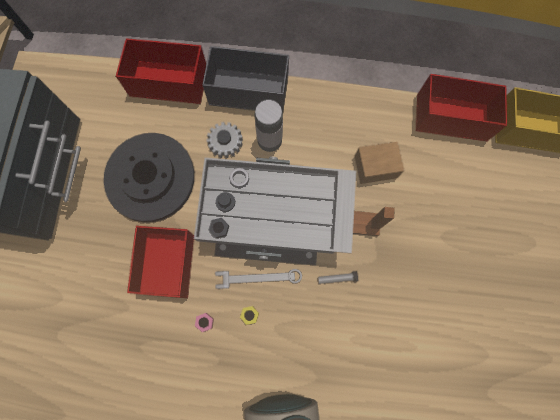

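```bash
cat > h.py <<'E'
import numpy as np, cv2
from rig import vision
def cam(n):
    p=vision.camera_params(n); f=210/np.tan(np.radians(p['vfov']/2))
    return np.array([[f,0,p['cx']],[0,f,p['cy']],[0,0,1]]),np.array(p['distortion'],float),np.array(p['R']),np.array(p['t'])
def ray(n,u,v):
    K,d,R,t=cam(n); x=cv2.undistortPoints(np.array([[[u,v]]],float),K,d)[0,0]
    return -R.T@t, R.T@np.array([x[0],x[1],1])
def onplane(n,u,v,z):
    o,d=ray(n,u,v); return o+d*(z-o[2])/d[2]
def tri(a,b):
    o1,d1=ray('top',*a);o2,d2=ray('side',*b)
    d1/=np.linalg.norm(d1);d2/=np.linalg.norm(d2)
    s=np.linalg.lstsq(np.c_[d1,-d2],o2-o1,rcond=None)[0]
    p,q=o1+s[0]*d1,o2+s[1]*d2
    return (p+q)/2,np.linalg.norm(p-q)
def proj(n,X):
    K,d,R,t=cam(n); return cv2.projectPoints(np.array(X,float).reshape(-1,1,3),cv2.Rodrigues(R)[0],t,K,d)[0][:,0]
E
python3 - <<'E'
import cv2
a=cv2.imread('pics/top0.png')[145:275,185:415]; cv2.imwrite('pics/t0z.png',cv2.resize(a,None,fx=3.4,fy=3.4,interpolation=cv2.INTER_CUBIC))
a=cv2.imread('pics/side0.png')[120:305,195:345]; cv2.imwrite('pics/s0z.png',cv2.resize(a,None,fx=3.2,fy=3.2,interpolation=cv2.INTER_CUBIC))
E
```

```text
(no output)
```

View pics/t0z.png

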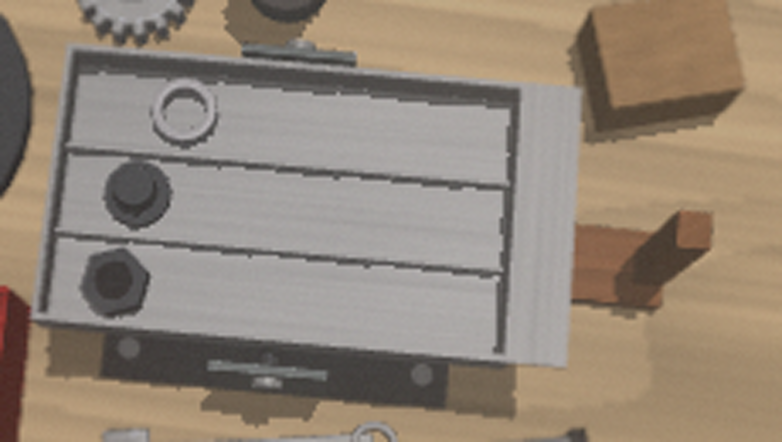

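View pics/s0z.png

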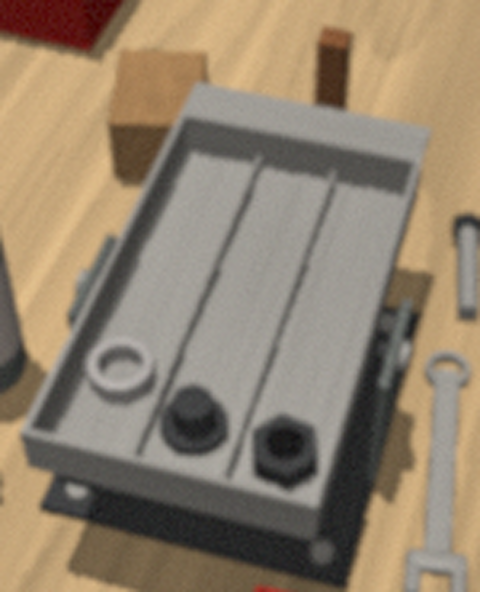

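Run:
```python
from h import *
T=lambda u,v:(u/3.4+185,v/3.4+145)
S=lambda u,v:(u/3.2+195,v/3.2+120)
P=lambda n,x:print(n,np.round(x,4))
P('tab tri',tri(T(696,229),S(336,36))[0]); P('tab plane',onplane('top',*T(696,229),.136)); P('tabS',onplane('side',*S(336,36),.136))
c={}
for k,a in dict(lf=(581,88),ln=(567,366),bf=(70,45),bn=(33,322)).items(): c[k]=onplane('top',*T(*a),.129); P(k,c[k])
P('side lf',onplane('side',*S(200,84),.129));P('side ln',onplane('side',*S(430,130),.129));
P('tri lf',tri(T(581,88),S(200,84))[0]);P('tri ln',tri(T(567,366),S(430,130))[0])
d=c['lf']-c['ln'];P('w',np.linalg.norm(d)); P('ang',np.degrees(np.arctan2(d[1],d[0])))
for a,b in(('lf','bf'),('ln','bn')):
  e=c[b]-c[a];P('len',np.linalg.norm(e));P('ang',np.degrees(np.arctan2(e[1],e[0])))
# foot of chock, top plane 14mm
for a in((660,290),(664,309),(575,300),(575,226),(648,228)):P('foot14',onplane('top',*T(*a),.014))
# far edge carton top z .06
for a in((595,8),(725,-5),(742,88),(612,108)):P('carton',onplane('top',*T(*a),.06))
```

```text
tab tri [ 0.6053 -0.1114  0.1327]
tab plane [ 0.6053 -0.1106  0.136 ]
tabS [ 0.6034 -0.107   0.136 ]
lf [ 0.6831 -0.0377  0.129 ]
ln [ 0.5182 -0.0451  0.129 ]
bf [0.6697 0.2658 0.129 ]
bn [0.5032 0.2591 0.129 ]
side lf [ 0.6796 -0.0334  0.129 ]
side ln [ 0.5175 -0.0392  0.129 ]
tri lf [ 0.683  -0.0384  0.1248]
tri ln [ 0.5188 -0.046   0.123 ]
w 0.1651
ang 2.5487
len 0.3038
ang 92.5141
len 0.3045
ang 92.8169
foot14 [ 0.5915 -0.1186  0.014 ]
foot14 [ 0.5794 -0.1222  0.014 ]
foot14 [ 0.5778 -0.0637  0.014 ]
foot14 [ 0.6268 -0.059   0.014 ]
foot14 [ 0.6318 -0.1072  0.014 ]
carton [ 0.7616 -0.052   0.06  ]
carton [ 0.7826 -0.1363  0.06  ]
carton [ 0.7205 -0.1514  0.06  ]
carton [ 0.6956 -0.0686  0.06  ]
```

```bash
cat >> h.py <<'E'
from scipy.spatial.transform import Rotation as Ro
from rig import manip
def st():
    s=manip.get_state(); w,x,y,z=s['ee_rot']; return s,np.array(s['position']),Ro.from_quat([x,y,z,w])
def target(yaw):  # tool down, tool x at yaw in world
    c,n=np.cos(yaw),np.sin(yaw); x=np.array([c,n,0]);z=np.array([0,0,-1.]);y=np.cross(z,x)
    return Ro.from_matrix(np.c_[x,y,z])
def plan(point,ahead,R):
    s,p,R0=st(); rv=(R0.inv()*R).as_rotvec(); q=np.array(point)-R.apply([0,0,ahead])
    print('clock',s['clock'],'pos',np.round(p,4),'rot(tool)',np.round(rv,4),'shift cm in new axes',np.round(R.inv().apply(q-p)*100,2),'F',np.round(s['contact_force'],2),'w',round(s['width'],4))
E
python3 - <<'E'
from h import *
s,p,R=st();print(np.round(R.as_matrix(),3))
for y in(3,183):
  plan([.6053,-.111,.25],.155,target(np.radians(y)))
E
```

```text
[[ 0.357 -0.     0.934]
 [-0.934  0.002  0.357]
 [-0.002 -1.     0.   ]]
clock 0.1 pos [ 0.2051 -0.537   0.4039] rot(tool) [-1.3421 -0.9752 -0.9772] shift cm in new axes [ 42.2  -40.45  -0.11] F [ 0.92  0.38 -0.01] w 0.0852
clock 0.1 pos [ 0.2051 -0.537   0.4039] rot(tool) [-1.0435  1.4362  1.4342] shift cm in new axes [-42.2   40.45  -0.11] F [ 0.92  0.38 -0.01] w 0.0852
```

```bash
python3 - <<'E'
t=open('h.py').read()
t=t.replace("z=np.array([0,0,-1.]);y=np.cross(z,x)","y=np.array([0,0,-1.]);z=np.cross(x,y)").replace("R.apply([0,0,ahead])","R.apply([0,ahead,0])")
open('h.py','w').write(t)
E
python3 - <<'E'
from h import *
for y in(3,183):
  R=target(np.radians(y)); print(R.as_matrix().round(2))
  plan([.6053,-.111,.25],.155,R)
E
```

```text
[[ 1.    0.   -0.05]
 [ 0.05  0.    1.  ]
 [ 0.   -1.    0.  ]]
clock 0.1 pos [ 0.2051 -0.537   0.4039] rot(tool) [-1.2000e-03 -1.2584e+00 -1.3000e-03] shift cm in new axes [42.2  -0.11 40.45] F [ 0.92  0.38 -0.01] w 0.0852
[[-1.    0.    0.05]
 [-0.05  0.   -1.  ]
 [ 0.   -1.    0.  ]]
clock 0.1 pos [ 0.2051 -0.537   0.4039] rot(tool) [ 1.5000e-03  1.8832e+00 -1.3000e-03] shift cm in new axes [-42.2   -0.11 -40.45] F [ 0.92  0.38 -0.01] w 0.0852
```

>>> arm_command(increments=[0,-0.18,0,0,0,0,0,0,-0.18,0,0,0,0,0,0,-0.18,0,0,0,0,0,0,-0.18,0,0,0,0,0,0,-0.18,0,0,0,0,0,0,-0.18,0,0,0,0,0,0,-0.18,0,0,0,0,0])

```text
clock: 0.98
position: [0.2051, -0.5371, 0.4042]
ee_rot: [0.707, -0.706, -0.021, 0.021]
contact_force: [0.7, -0.0, -0.0]
width: 0.0853
```

>>> arm_command(increments=[0,0,0,3.9,0,3.7,0,0,0,0,3.9,0,3.7,0,0,0,0,3.9,0,3.7,0,0,0,0,3.9,0,3.7,0,0,0,0,3.9,0,3.7,0,0,0,0,3.9,0,3.7,0,0,0,0,3.9,0,3.7,0,0,0,0,3.9,0,3.7,0])

```text
clock: 1.98
position: [0.5016, -0.2233, 0.4044]
ee_rot: [-0.707, 0.707, 0.019, -0.019]
contact_force: [0.7, -0.1, -0.2]
width: 0.0855
```

Run:
```python
from h import *
plan([.6053,-.111,.112],.155,target(np.radians(3)))
```

```text
clock 1.975 pos [ 0.5016 -0.2233  0.4044] rot(tool) [ 0.      0.0018 -0.0004] shift cm in new axes [10.94 13.74 10.67] F [ 0.67 -0.09 -0.23] w 0.0855
```

>>> arm_command(increments=[0,0,0,3.65,0,3.55,0,0,0,0,3.65,0,3.55,0,0,0,0,3.64,0,3.57,0,0,0,0,0,4.0,0,0,0,0,0,0,4.0,0,0,0,0,0,0,0,0,0])

```text
clock: 2.72
position: [0.6029, -0.1117, 0.321]
ee_rot: [0.708, -0.706, -0.016, 0.022]
contact_force: [-0.2, 0.0, 0.6]
width: 0.0857
```

Run:
```python
from h import *
for n in("side","top"):
    im=vision.get_image(n)[:,:,::-1]; cv2.imwrite(f"pics/{n}1.png",im)
    c=im[60:260,200:400] if n=='side' else im[120:320,280:480]
    cv2.imwrite(f"pics/{n}1z.png",cv2.resize(c,None,fx=3,fy=3,interpolation=cv2.INTER_CUBIC))
plan([.6053,-.111,.112],.155,target(np.radians(3)))
```

```text
clock 2.825 pos [ 0.6045 -0.1125  0.3252] rot(tool) [0.0002 0.0015 0.0003] shift cm in new axes [0.09 5.82 0.14] F [-0.55  0.07 -0.02] w 0.0853
```

View pics/side1z.png

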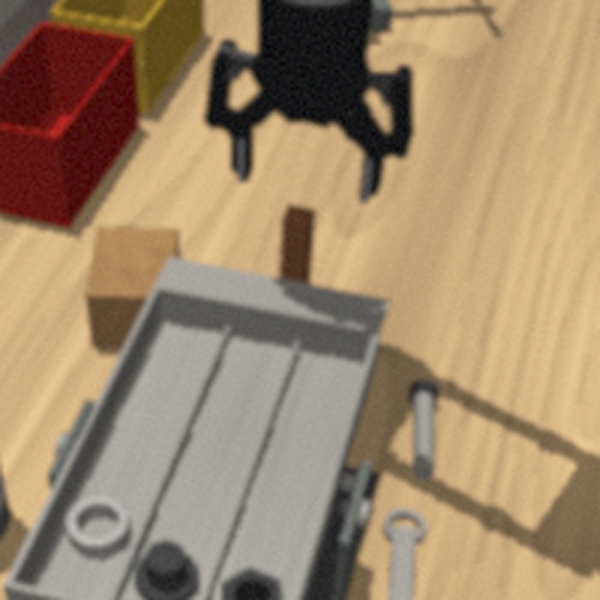

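View pics/top1z.png

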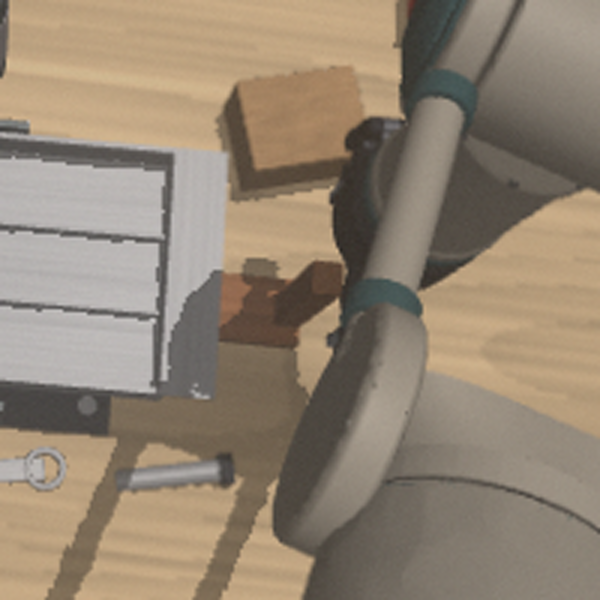

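>>> arm_command(increments=[0,0,0,0.09,1.5,0.14,0,0,0,0,0,1.5,0,0,0,0,0,0,1.5,0,0,0,0,0,0,1.3,0,0,0,0,0,0,0,0,0])

```text
clock: 3.45
position: [0.6045, -0.1108, 0.2651]
ee_rot: [0.707, -0.707, -0.018, 0.02]
contact_force: [-0.1, -0.1, 0.4]
width: 0.0852
```

>>> arm_command(increments=[0,0,0,0,0,0,1,0,0,0,0,0,0,1,0,0,0,0,0,0,1,0,0,0,0,0,0,1,0,0,0,0,0,0,1,0,0,0,0,0,0,1], grip_force=40)

```text
clock: 4.2
position: [0.6051, -0.111, 0.2672]
ee_rot: [-0.707, 0.707, 0.019, -0.019]
contact_force: [-0.1, 0.6, 3.2]
width: 0.0214
```

Run:
```python
from h import *
plan([.6053,-.111,.112],.155,target(np.radians(3)))
```

```text
clock 4.2 pos [ 0.6051 -0.111   0.2672] rot(tool) [0.0005 0.0017 0.0007] shift cm in new axes [ 0.02  0.02 -0.  ] F [-0.08  0.57  3.16] w 0.0214
```

>>> arm_command(increments=[0,0,0,0,0,-0.3,1,0,0,0,0,0,-0.6,1,0,0,0,0,0,-0.8,1,0,0,0,0,0,-0.8,1,0,0,0,0,0,-0.5,1])

```text
clock: 4.82
position: [0.6059, -0.1287, 0.2668]
ee_rot: [0.719, -0.695, -0.016, 0.017]
contact_force: [0.4, 51.0, 13.6]
width: 0.0213
```

Run:
```python
from h import *
for n in("side","top"):
    im=vision.get_image(n)[:,:,::-1]; cv2.imwrite(f"pics/{n}2.png",im)
plan([.6053,-.111,.112],.155,target(np.radians(3)))
a=cv2.imread('pics/side2.png')[60:260,200:330];b=cv2.imread('pics/top2.png')[120:320,280:410]
cv2.imwrite('pics/2z.png',cv2.resize(np.hstack([a,b]),None,fx=3,fy=3,interpolation=cv2.INTER_CUBIC))
```

```text
clock 4.925 pos [ 0.6059 -0.1284  0.2669] rot(tool) [-0.0325 -0.0039 -0.0009] shift cm in new axes [ 0.03 -0.01  1.74] F [ 1.1  43.19 12.69] w 0.0216
```

View pics/2z.png

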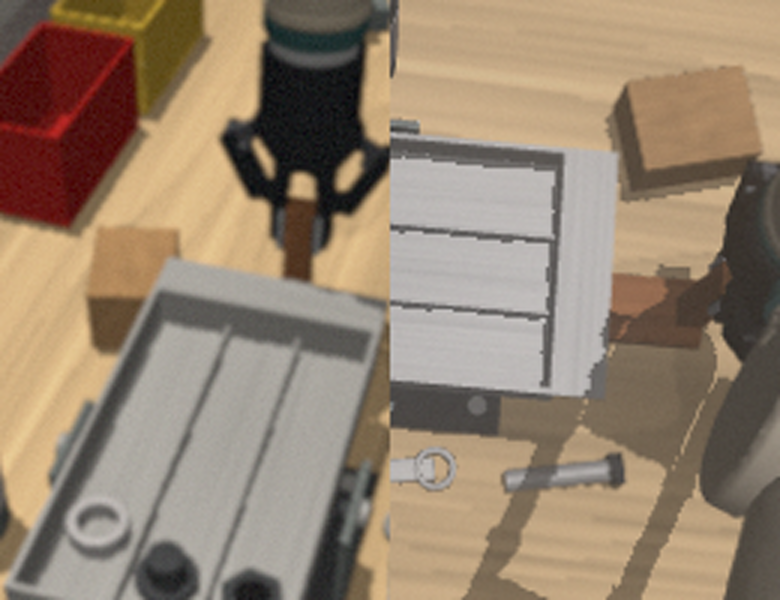

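>>> arm_command(increments=[0,0,0,0,0,0.6,1,0,0,0,0,0,0.4,1,0,0,0,0,0,0,1])

```text
clock: 5.3
position: [0.6061, -0.1298, 0.267]
ee_rot: [0.708, -0.706, -0.019, 0.019]
contact_force: [-0.6, 4.8, 5.7]
width: 0.0216
```

Run:
```python
from h import *
plan([.6053,-.111,.112],.155,target(np.radians(3)));s=st()[0];print(s['moment'])
```

```text
clock 5.3 pos [ 0.6061 -0.1298  0.267 ] rot(tool) [-0.0021  0.0016  0.0003] shift cm in new axes [0.02 0.   1.88] F [-0.55  4.83  5.67] w 0.0216
[ 1.03427934  0.13512997 -0.0477761 ]
```

>>> arm_command(increments=[0,0,0,0,-0.1,0,1,0,0,0,0,0,-0.2,1,0,0,0,0,0,-0.2,1,0,0,0,0,0,-0.2,1], grip_force=80)

```text
clock: 5.8
position: [0.6063, -0.1375, 0.2672]
ee_rot: [-0.707, 0.707, 0.019, -0.019]
contact_force: [-0.4, -0.4, -1.9]
width: 0.021
```

Run:
```python
from h import *
plan([.6053,-.111,.112],.155,target(np.radians(3)));s=st()[0];print(s['moment'])
```

```text
clock 5.8 pos [ 0.6063 -0.1375  0.2672] rot(tool) [ 0.0005  0.0013 -0.0008] shift cm in new axes [0.04 0.02 2.66] F [-0.4  -0.43 -1.91] w 0.021
[-0.13765552 -0.03381134 -0.02678645]
```

>>> arm_command(increments=[0,0,0,0,0.03,-0.3,1,0,0,0,0,0,-0.3,1,0,0,0,0,0,-0.3,1,0,0,0,0,0,-0.3,1,0,0,0,0,0,-0.3,1,0,0,0,0,0,-0.3,1])

```text
clock: 6.55
position: [0.6074, -0.155, 0.2674]
ee_rot: [-0.707, 0.707, 0.019, -0.019]
contact_force: [0.3, 0.2, -1.1]
width: 0.0209
```

Run:
```python
from h import *
for n in("side","top"):
    im=vision.get_image(n)[:,:,::-1]; cv2.imwrite(f"pics/{n}3.png",im)
plan([.6053,-.111,.112],.155,target(np.radians(3)));print(st()[0]['moment'])
a=cv2.imread('pics/side3.png')[60:260,200:330];b=cv2.imread('pics/top3.png')[120:320,280:410]
cv2.imwrite('pics/3z.png',cv2.resize(np.hstack([a,b]),None,fx=3,fy=3,interpolation=cv2.INTER_CUBIC))
```

```text
clock 6.65 pos [ 0.6074 -0.1552  0.2674] rot(tool) [0.0004 0.0014 0.0002] shift cm in new axes [0.02 0.04 4.42] F [ 1.14 -0.64 -2.41] w 0.0207
[-0.09019905 -0.0131881   0.0048261 ]
```

View pics/3z.png

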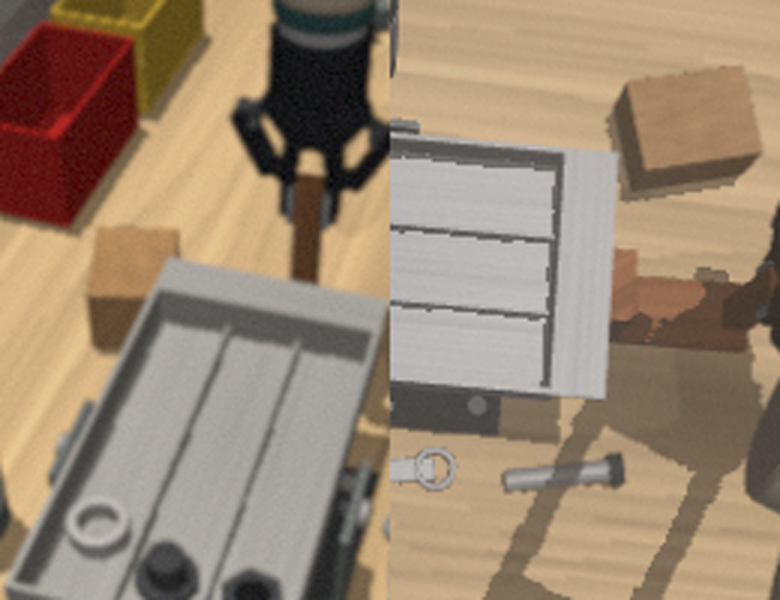

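>>> arm_command(increments=[0,0,0,0,0,-0.5,1,0,0,0,0,0,-0.8,1,0,0,0,0,0,-0.9,1,0,0,0,0,0,-0.9,1,0,0,0,0,0,-0.9,1,0,0,0,0,0,-0.9,1,0,0,0,0,0,-0.6,1,0,0,0,0,0,0,1])

```text
clock: 7.65
position: [0.6104, -0.2103, 0.2674]
ee_rot: [-0.707, 0.707, 0.019, -0.019]
contact_force: [1.2, -0.0, -2.0]
width: 0.0212
```

>>> arm_command(increments=[0,0,0,0,0.05,0,1,0,0,0,0,0.03,0,1,0,0,0,0,0,0,1])

```text
clock: 8.02
position: [0.6104, -0.2095, 0.2671]
ee_rot: [-0.707, 0.707, 0.019, -0.019]
contact_force: [-1.9, 0.1, 1.9]
width: 0.0207
```

Resting on the bench; release and rise (fingers open slowly first).

>>> arm_command(increments=[0,0,0,0,0,0,0.5,0,0,0,0,0,0,0,0,0,0,0,0,0,0,0,0,0,0,0,0,0,0,0,0,0,0,0,0,0,0,0,0,0,0,0,0], grip_force=20)

```text
invalid input
```

>>> arm_command(increments=[0,0,0,0,-1,0,0,0,0,0,0,-2,0,0,0,0,0,0,-3,0,0,0,0,0,0,-3,0,0,0,0,0,0,0,0,0])

```text
clock: 8.65
position: [0.6112, -0.2099, 0.3602]
ee_rot: [-0.706, 0.708, 0.022, -0.017]
contact_force: [0.3, 0.5, -0.1]
width: 0.0856
```

Run:
```python
from h import *
for n in("side","top"):
    im=vision.get_image(n)[:,:,::-1]; cv2.imwrite(f"pics/{n}4.png",im)
# contact edge at lip y_t ~ -150 : finger centre at y_t=-159 ; approach 30 mm above
u=np.array([-0.046,.999])
c=np.array([.6007,-.0414])+u*.010
plan([c[0],c[1],.159],.173,target(np.radians(2.65)))
a=cv2.imread('pics/side4.png')[60:260,200:330];b=cv2.imread('pics/top4.png')[120:320,310:440]
cv2.imwrite('pics/4z.png',cv2.resize(np.hstack([a,b]),None,fx=3,fy=3,interpolation=cv2.INTER_CUBIC))
```

```text
clock 8.75 pos [ 0.6102 -0.2095  0.3568] rot(tool) [0.0001 0.0078 0.0005] shift cm in new axes [-0.17  2.48 17.84] F [ 0.33 -0.3  -0.58] w 0.0854
```

View pics/4z.png

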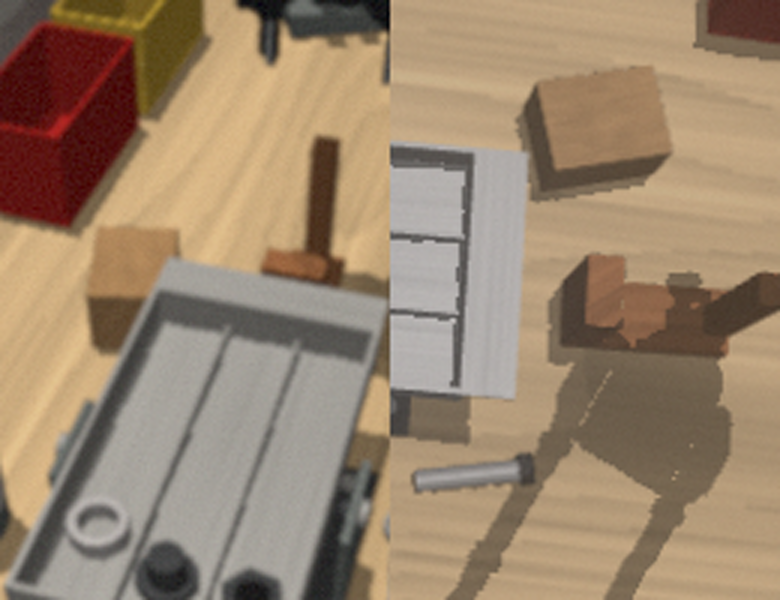

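>>> arm_command(increments=[0,0.008,0,-0.17,0,3.5,1,0,0,0,0,0,4.8,1,0,0,0,0,0,4.8,1,0,0,0,0,0,3.0,1,0,0,0,0,0,1.74,1,0,0,0,0,0,0,1,0,0,0,0,0,0,1])

```text
clock: 9.62
position: [0.6003, -0.0326, 0.3562]
ee_rot: [-0.707, 0.707, 0.016, -0.016]
contact_force: [-1.1, -0.4, 0.2]
width: -0.0004
```

>>> arm_command(increments=[0,0,0,0,1.2,0,1,0,0,0,0,1.2,0,1,0,0,0,0,0.8,0,1,0,0,0,0,0.6,0,1,0,0,0,0,0.4,0,1,0,0,0,0,0,0,1])

```text
clock: 10.38
position: [0.6001, -0.0316, 0.3144]
ee_rot: [-0.707, 0.707, 0.016, -0.016]
contact_force: [0.8, 0.1, -0.2]
width: -0.0
```

Run:
```python
from h import *
for n in("side","top"):
    im=vision.get_image(n)[:,:,::-1]; cv2.imwrite(f"pics/{n}5.png",im)
u=np.array([-0.046,.999])
c=np.array([.6007,-.0414])+u*.010
plan([c[0],c[1],.129],.173,target(np.radians(2.65)))
a=cv2.imread('pics/side5.png')[100:300,190:330];b=cv2.imread('pics/top5.png')[120:320,300:440]
cv2.imwrite('pics/5z.png',cv2.resize(np.hstack([a,b]),None,fx=2.8,fy=2.8,interpolation=cv2.INTER_CUBIC))
```

```text
clock 10.475 pos [ 0.6003 -0.0316  0.3149] rot(tool) [ 0.0002 -0.0001  0.0006] shift cm in new axes [-0.    1.29  0.02] F [ 0.38 -0.31  0.67] w -0.0002
```

View pics/5z.png

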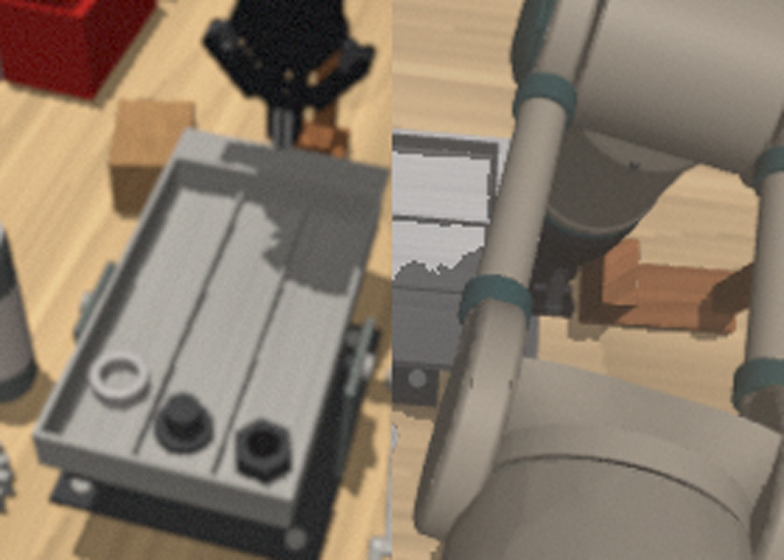

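>>> arm_command(increments=[0,0,0,0,0.4,0,1,0,0,0,0,0.3,0,1,0,0,0,0,0.2,0,1,0,0,0,0,0.2,0,1,0,0,0,0,0.2,0,1,0,0,0,0,0.2,0,1])

```text
clock: 11.22
position: [0.6002, -0.0319, 0.3003]
ee_rot: [-0.707, 0.707, 0.017, -0.016]
contact_force: [-1.1, -1.5, 4.4]
width: -0.0
```

>>> arm_command(increments=[0,0,0,0,0.2,0,1,0,0,0,0,0.3,0,1,0,0,0,0,0.4,0,1,0,0,0,0,0.4,0,1,0,0,0,0,0.4,0,1,0,0,0,0,0,0,1])

```text
clock: 11.98
position: [0.6006, -0.0325, 0.2834]
ee_rot: [-0.706, 0.708, 0.017, -0.016]
contact_force: [1.2, -4.1, 5.4]
width: -0.0002
```

>>> arm_command(increments=[0,0,0,0,0.3,-0.1,1,0,0,0,0,0.4,-0.1,1,0,0,0,0,0.4,-0.1,1,0,0,0,0,0.4,0,1,0,0,0,0,0.3,0,1,0,0,0,0,0,0,1])

```text
clock: 12.72
position: [0.6006, -0.0346, 0.2645]
ee_rot: [-0.707, 0.707, 0.017, -0.016]
contact_force: [1.8, 1.2, 4.8]
width: -0.0
```

>>> arm_command(increments=[0,0,0,0,0.3,0,1,0,0,0,0,0.4,0,1,0,0,0,0,0.3,0,1,0,0,0,0,0.2,0,1,0,0,0,0,0,0,1])

```text
clock: 13.35
position: [0.6003, -0.0347, 0.2524]
ee_rot: [-0.707, 0.707, 0.016, -0.016]
contact_force: [0.9, 0.4, 4.4]
width: 0.0002
```

>>> arm_command(increments=[0,0,0,0,0.15,0,1,0,0,0,0,0.15,0,1,0,0,0,0,0.1,0,1,0,0,0,0,0,0,1])

```text
clock: 13.85
position: [0.6001, -0.0347, 0.2481]
ee_rot: [-0.707, 0.707, 0.016, -0.017]
contact_force: [0.8, 0.1, 2.6]
width: 0.0
```

>>> arm_command(increments=[0,0,0,0,0.1,0,1,0,0,0,0,0.1,0,1,0,0,0,0,0.1,0,1,0,0,0,0,0,0,1])

```text
clock: 14.35
position: [0.6001, -0.0346, 0.2454]
ee_rot: [0.707, -0.707, -0.016, 0.017]
contact_force: [0.2, 0.0, 2.0]
width: 0.0002
```

>>> arm_command(increments=[0,0,0,0,0.1,0,1,0,0,0,0,0.1,0,1,0,0,0,0,0,0,1])

```text
clock: 14.72
position: [0.6002, -0.0346, 0.2434]
ee_rot: [-0.707, 0.707, 0.016, -0.016]
contact_force: [-1.1, -1.3, 2.0]
width: 0.0002
```

Run:
```python
from h import *
im=vision.get_image('side')[:,:,::-1]; cv2.imwrite(f"pics/side6.png",im)
cv2.imwrite('pics/6z.png',cv2.resize(im[100:310,180:350],None,fx=2.8,fy=2.8,interpolation=cv2.INTER_CUBIC))
plan([.6,-.03,.1],.173,target(np.radians(2.65)))
```

```text
clock 14.775 pos [ 0.6002 -0.0346  0.2435] rot(tool) [ 0.0001 -0.0003 -0.0003] shift cm in new axes [-0.   -2.95  0.47] F [-0.3   0.43  1.98] w 0.0
```

View pics/6z.png

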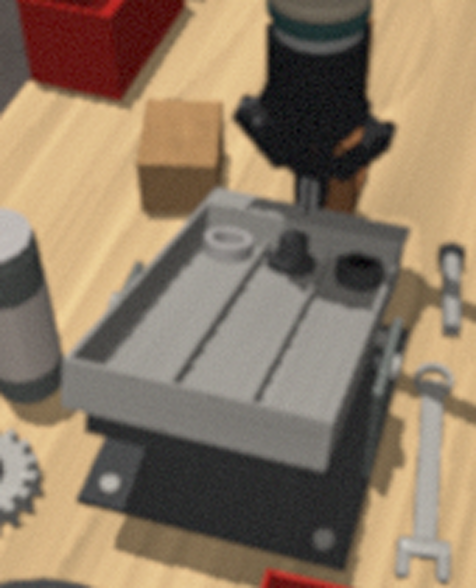

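>>> arm_command(increments=[0,0,0,0,0.1,0,1,0,0,0,0,0.1,0,1,0,0,0,0,0.1,0,1,0,0,0,0,0,0,1])

```text
clock: 15.28
position: [0.6004, -0.0346, 0.2405]
ee_rot: [-0.707, 0.707, 0.016, -0.016]
contact_force: [-0.1, 0.0, 2.8]
width: -0.0002
```

>>> arm_command(increments=[0,0,0,0,0.1,0,1,0,0,0,0,0.1,0,1,0,0,0,0,0.1,0,1,0,0,0,0,0,0,1])

```text
clock: 15.78
position: [0.6004, -0.0346, 0.2375]
ee_rot: [-0.707, 0.707, 0.016, -0.016]
contact_force: [0.4, 0.2, 2.1]
width: -0.0
```

>>> arm_command(increments=[0,0,0,0,0.1,0,1,0,0,0,0,0.1,0,1,0,0,0,0,0.1,0,1,0,0,0,0,0,0,1])

```text
clock: 16.27
position: [0.6003, -0.0347, 0.2345]
ee_rot: [-0.707, 0.707, 0.016, -0.016]
contact_force: [-0.5, -0.2, 1.6]
width: 0.0002
```

>>> arm_command(increments=[0,0,0,0,0.1,0,1,0,0,0,0,0.1,0,1,0,0,0,0,0,0,1])

```text
clock: 16.65
position: [0.6003, -0.0346, 0.2325]
ee_rot: [-0.707, 0.707, 0.016, -0.016]
contact_force: [0.3, -0.1, 0.8]
width: -0.0002
```

>>> arm_command(increments=[0,0,0,0,0.1,0,1,0,0,0,0,0.1,0,1,0,0,0,0,0,0,1])

```text
clock: 17.02
position: [0.6003, -0.0347, 0.2307]
ee_rot: [-0.707, 0.707, 0.016, -0.016]
contact_force: [-1.2, -0.2, 3.7]
width: 0.0
```

>>> arm_command(increments=[0,0,0,0,0.1,0,1,0,0,0,0,0.1,0,1,0,0,0,0,0,0,1])

```text
clock: 17.4
position: [0.6004, -0.0348, 0.23]
ee_rot: [-0.707, 0.707, 0.017, -0.016]
contact_force: [-1.8, -0.4, 10.9]
width: 0.0002
```

>>> arm_command(increments=[0,0,0,0,0,0,1,0,0,0,0,0,0,1,0,0,0,0,0,0,1,0,0,0,0,0,0,1])

```text
clock: 17.9
position: [0.6004, -0.0348, 0.23]
ee_rot: [-0.707, 0.707, 0.017, -0.016]
contact_force: [-1.8, -0.3, 9.3]
width: 0.0003
```

Run:
```python
from h import *
im=vision.get_image('side')[:,:,::-1]; cv2.imwrite(f"pics/side7.png",im)
im2=vision.get_image('top')[:,:,::-1]; cv2.imwrite(f"pics/top7.png",im2)
cv2.imwrite('pics/7z.png',cv2.resize(np.hstack([im[150:310,190:340],im2[140:300,190:390]]),None,fx=2.25,fy=2.25,interpolation=cv2.INTER_CUBIC))
plan([.6,-.03,.1],.173,target(np.radians(2.65)))
```

```text
clock 18.0 pos [ 0.6004 -0.0348  0.23  ] rot(tool) [ 0.0008 -0.0001  0.0011] shift cm in new axes [-0.01 -4.3   0.48] F [-1.81 -0.16 10.49] w -0.0001
```

View pics/7z.png

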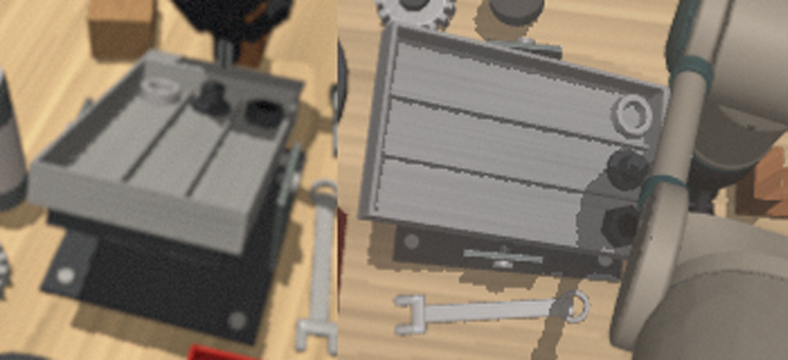

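Run:
```python
from h import *
yaw=np.radians(2.65);H=np.array([.5929,.1275,.095]);t=.473
R=Ro.from_euler('z',yaw)*Ro.from_euler('x',t)
def W(p):return H+R.apply(p)
# floor/wall check, parts at contact: ring r=20, bush 20, nut ~17.8-20.5
pts={'ring':W([.053,-.113,.018]),'bush':W([0,-.113,.030]),'nut':W([-.053,-.1135,.020]),'ringgap10':W([.053,-.103,.018])}
ims={n:cv2.imread(f'pics/{n}7.png') for n in('side','top')}
for n in ims:
  im=cv2.resize(ims[n],None,fx=4,fy=4,interpolation=cv2.INTER_CUBIC)
  for k,p in pts.items():
    q=proj(n,p)[0];print(n,k,q.round(1));cv2.circle(im,tuple(int(v*4+2) for v in q),3,(0,0,255),-1)
  for a in([.083,-.133,.034],[-.083,-.133,.034],[.083,-.169,.034],[-.083,-.169,.034],[.079,-.133,.004],[-.079,-.133,.004]):
    q=proj(n,W(a))[0];cv2.circle(im,tuple(int(v*4+2) for v in q),3,(0,255,0),-1)
  c=proj(n,pts['bush'])[0]*4
  x,y=int(c[0])-190,int(c[1])-200
  ims[n]=im[y:y+400,x:x+390]
cv2.imwrite('pics/8z.png',np.hstack([ims['side'],ims['top']]))
```

```text
side ring [262.  187.9]
side bush [285.5 187.7]
side nut [308.2 196.7]
side ringgap10 [260.7 189.3]
top ring [321.7 191.3]
top bush [323.2 214.6]
top nut [319.1 240.1]
top ringgap10 [317.7 190.4]
```

View pics/8z.png

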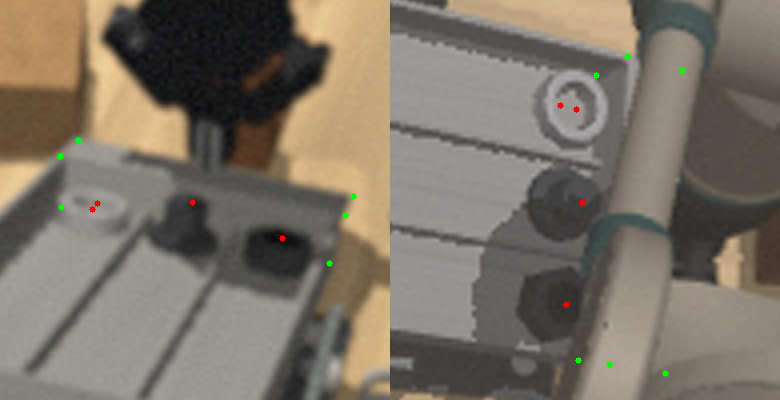

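Run:
```python
from h import *
yaw=np.radians(2.65);H=np.array([.5929,.1275,.095]);t=.473
R=Ro.from_euler('z',yaw)*Ro.from_euler('x',t)
W=lambda p:H+R.apply(p)
im=cv2.imread('pics/top7.png')[170:270,290:360];f=6
im=np.clip(cv2.resize(im,None,fx=f,fy=f,interpolation=cv2.INTER_CUBIC)*1.6,0,255).astype(np.uint8)
im2=im.copy()
def circ(x,y,z,r,col):
  a=np.linspace(0,2*np.pi,60);P=np.array([W([x+r*np.cos(b),y+r*np.sin(b),z]) for b in a])
  q=((proj('top',P)-[290,170])*f+3).astype(int);cv2.polylines(im,[q],True,col,1)
circ(.053,-.113,.018,.02,(0,0,255));circ(0,-.113,.011,.02,(0,0,255));circ(0,-.113,.030,.012,(0,255,255));circ(-.053,-.1135,.020,.0195,(0,0,255))
for z in(.004,.014,.034):
  q=((proj('top',[W([x,-.133,z]) for x in(-.079,.079)])-[290,170])*f+3).astype(int);cv2.polylines(im,[q],False,(0,255,0),1)
cv2.imwrite('pics/9z.png',cv2.resize(np.hstack([im,im2]),(784,560)))
```

```text
(no output)
```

View pics/9z.png

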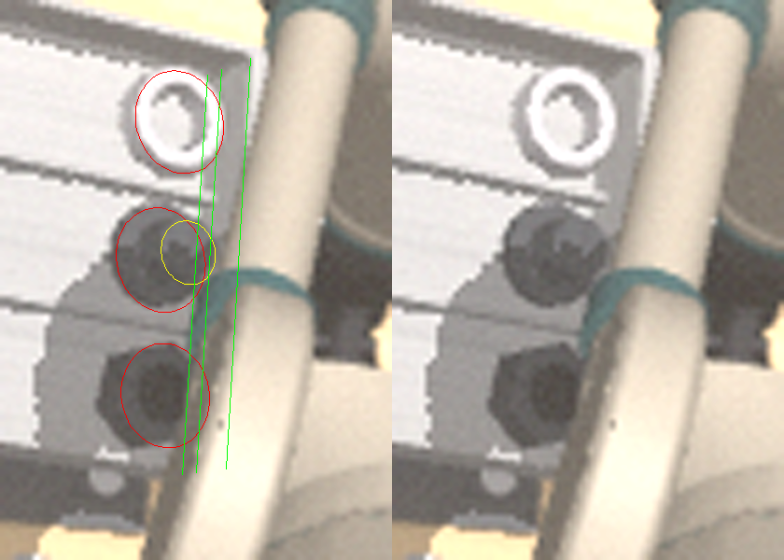

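>>> arm_command(increments=[0,0,0,0,0,0,1,0,0,0,0,0,0,1,0,0,0,0,0,0,1,0,0,0,0,0,0,1,0,0,0,0,0,0,1,0,0,0,0,0,0,1,0,0,0,0,0,0,1,0,0,0,0,0,0,1])

```text
clock: 19.0
position: [0.6004, -0.0348, 0.23]
ee_rot: [-0.707, 0.707, 0.017, -0.016]
contact_force: [-2.1, -0.4, 10.2]
width: -0.0003
```

>>> arm_command(increments=[0,0,0,0,0,0,1,0,0,0,0,0,0,1,0,0,0,0,0,0,1,0,0,0,0,0,0,1,0,0,0,0,0,0,1,0,0,0,0,0,0,1,0,0,0,0,0,0,1,0,0,0,0,0,0,1])

```text
clock: 20.0
position: [0.6004, -0.0348, 0.23]
ee_rot: [-0.707, 0.707, 0.017, -0.016]
contact_force: [-0.9, -0.1, 10.3]
width: -0.0001
```

>>> arm_command(increments=[0,0,0,0,-0.1,0,1,0,0,0,0,-0.1,0,1,0,0,0,0,-0.2,0,1,0,0,0,0,-0.2,0,1,0,0,0,0,-0.3,0,1,0,0,0,0,-0.3,0,1,0,0,0,0,-0.3,0,1,0,0,0,0,-0.3,0,1])

```text
clock: 21.0
position: [0.6003, -0.0346, 0.2468]
ee_rot: [-0.707, 0.707, 0.016, -0.016]
contact_force: [-0.6, -1.8, 1.6]
width: -0.0002
```

>>> arm_command(increments=[0,0,0,0,-0.3,0,1,0,0,0,0,-0.3,0,1,0,0,0,0,-0.3,0,1,0,0,0,0,-0.3,0,1,0,0,0,0,-0.3,0,1,0,0,0,0,-0.3,0,1,0,0,0,0,-0.3,0,1,0,0,0,0,-0.3,0,1])

```text
clock: 22.0
position: [0.6003, -0.0346, 0.2708]
ee_rot: [-0.707, 0.707, 0.016, -0.016]
contact_force: [1.0, -1.0, 1.6]
width: 0.0001
```

>>> arm_command(increments=[0,0,0,0,-0.3,0,1,0,0,0,0,-0.3,0,1,0,0,0,0,-0.3,0,1,0,0,0,0,-0.2,0,1,0,0,0,0,-0.2,0,1,0,0,0,0,-0.2,0,1,0,0,0,0,-0.2,0,1,0,0,0,0,-0.2,0,1])

```text
clock: 23.0
position: [0.6002, -0.0346, 0.2896]
ee_rot: [0.707, -0.707, -0.016, 0.016]
contact_force: [-0.2, 0.4, 1.6]
width: -0.0002
```

>>> arm_command(increments=[0,0,0,0,-0.2,0,1,0,0,0,0,-0.2,0,1,0,0,0,0,-0.15,0,1,0,0,0,0,-0.15,0,1,0,0,0,0,-0.15,0,1,0,0,0,0,-0.15,0,1,0,0,0,0,-0.15,0,1,0,0,0,0,-0.15,0,1])

```text
clock: 24.0
position: [0.6003, -0.0347, 0.3026]
ee_rot: [-0.707, 0.707, 0.016, -0.016]
contact_force: [0.1, 0.2, -0.1]
width: 0.0
```

>>> arm_command(increments=[0,0,0,0,-0.15,0,1,0,0,0,0,-0.15,0,1,0,0,0,0,-0.15,0,1,0,0,0,0,-0.15,0,1,0,0,0,0,-0.2,0,1,0,0,0,0,-0.2,0,1,0,0,0,0,0,0,1])

```text
clock: 24.88
position: [0.6004, -0.0346, 0.3129]
ee_rot: [-0.707, 0.707, 0.016, -0.016]
contact_force: [0.2, -0.3, 0.6]
width: -0.0002
```

Run:
```python
from h import *
im=vision.get_image('side')[:,:,::-1]; cv2.imwrite(f"pics/side10.png",im)
plan([.6,-.03,.1],.173,target(np.radians(2.65)))
cv2.imwrite('pics/10z.png',cv2.resize(im[100:310,180:350],None,fx=2.8,fy=2.8,interpolation=cv2.INTER_CUBIC))
```

```text
clock 24.925 pos [ 0.6003 -0.0346  0.3127] rot(tool) [ 0.0001 -0.0002  0.0002] shift cm in new axes [-0.01  3.97  0.46] F [ 0.72 -0.48 -0.61] w -0.0002
```

View pics/10z.png

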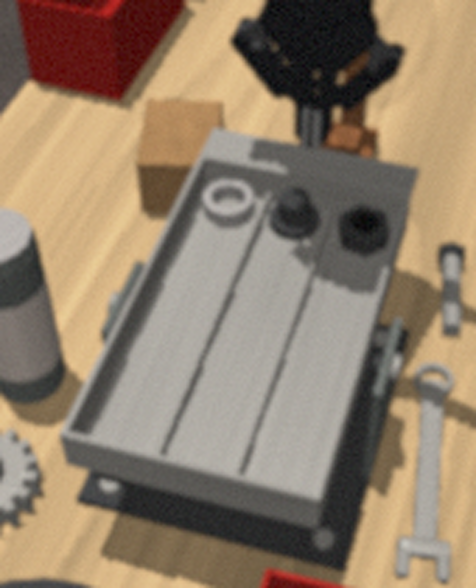

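>>> arm_command(increments=[0,0,0,0,-3,0,1,0,0,0,0,-4,0,1,0,0,0,0,-4,0,1,0,0,0,-4,0,-4,1,0,0,0,-4,0,-4,1,0,0,0,-4,0,-4,1,0,0,0,-4,0,-4,1,0,0,0,-3,0,-4,1])

```text
clock: 25.92
position: [0.418, -0.244, 0.4228]
ee_rot: [-0.707, 0.707, 0.016, -0.016]
contact_force: [-0.2, -0.2, -0.1]
width: -0.0003
```

>>> arm_command(increments=[0,0,0,-3,0,-4,1,0,0,0,-3,0,-3,1,0,0,0,0,0,0,1])

```text
clock: 26.3
position: [0.3614, -0.3176, 0.4226]
ee_rot: [-0.707, 0.707, 0.014, -0.015]
contact_force: [0.1, 0.2, -0.1]
width: 0.0001
```

Run:
```python
from h import *
a=vision.get_image('side')[:,:,::-1];b=vision.get_image('top')[:,:,::-1]
cv2.imwrite('pics/top11.png',b);cv2.imwrite('pics/side11.png',a)
cv2.imwrite('pics/11z.png',np.vstack([cv2.resize(np.hstack([a[100:310,180:350],b[110:320,100:430]]),None,fx=1.6,fy=1.6)]))
plan([.6,-.03,.1],.173,target(np.radians(2.65)))
```

```text
clock 26.4 pos [ 0.3628 -0.3159  0.4226] rot(tool) [-0.0006 -0.0016  0.0005] shift cm in new axes [25.01 14.96 27.46] F [-0.57  0.1   0.51] w 0.0004
```

View pics/11z.png

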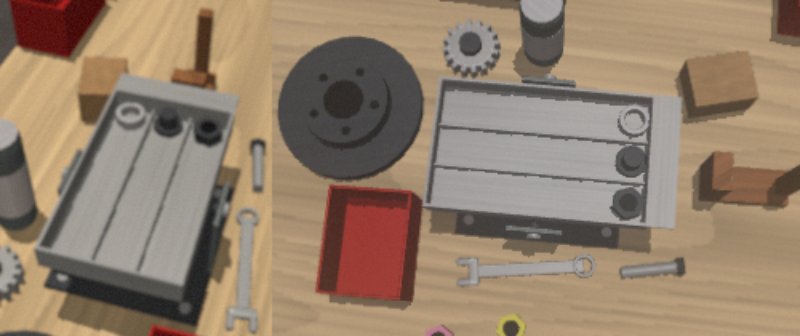

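Run:
```python
from h import *
b=cv2.imread('pics/top11.png')
cv2.imwrite('pics/12z.png',cv2.resize(b[150:260,330:440],None,fx=5,fy=5,interpolation=cv2.INTER_CUBIC))
```

```text
(no output)
```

View pics/12z.png

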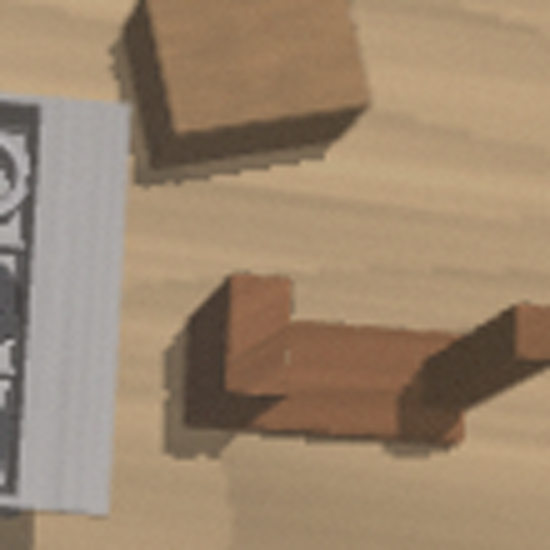

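The chock stands upright with a clear gap to the tray. The parts are at the wall, the tray is level, and the bystanders have not moved. I'm handing it in.

```bash
python3 -c "
from rig import ticket; print(ticket.sign_off())"
```

```text
the job is handed in; nothing more can be done
None
```

The job is done and handed in at about 26 s of the 72 s allowed; sign-off gave no verdict.

- **Chock:** I drew it out about 100 mm along its own -y. In the last pictures it stands upright on the bench, about 50 mm clear of the lip.
- **Press:** The lip met the stop at roughly 0.47 rad. I held it there with about 9–11 N for 2.6 s, of which 1.9 s came after I took the picture of the parts. Projecting their expected at-wall positions into that picture put the ring, bush and nut against the lip-end wall; the nut was about 2 mm off, which fits it resting on a corner.
- **Return:** The tray came up at 12–24 mm/s, and the finger force fell to zero at level. The last pictures show the tray level, the parts at the wall and the bystanders where they were.

Some things did not go cleanly:

- **Jam on the first pull:** The chock tipped and jammed under the tray. The wrist force reached 51 N (limit 120 N) before I backed off and pulled again gently. The 40 N limit on pressing covers the arm and gripper body. The fingers held the tab, so I don't expect it to count, though I could not check this. During the slower pull the gripper carried most of the chock's weight, so it may have been a fraction of a millimetre off the bench before the post was fully out.
- **Release:** My separate release call was refused as malformed. The fingers opened during the next move, as the arm rose, and the chock stayed upright.
- **Stop:** It sits hidden under the tray, so I could not see directly that it stayed in place. Side force on the tool during the press was about 2 N at most.

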